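Nest the heating cups on the hot plate, set and lock the heat

TASK

Set up the gentle-heating nest: stand the large steel cup upright in the middle of the hot plate's round plate, then set the medium cup inside it and the small cup inside that, each let down (not dropped) until it stands on the floor of the one outside it. Then turn the heat knob until its white pointer lines up with the long mark on the side towards the robot, and only after that slide the fork lock fully home over the knob. Leave everything else on the bench where it stands.

Things in the scene. Friction and masses are not known exactly. Their poses are not given: they have to be found in the camera images.
- cup_large: plain steel tapered cup, open at the top, upright; rim 70 mm outside diameter, foot 62 mm, 68 mm tall, wall 3 mm, about 200 g. Its inner floor is raised 34 mm above its underside. Origin: centre of the underside, z up. Widest of the three.
- cup_medium: plain steel tapered cup, open at the top, upright; rim 61 mm outside diameter, foot 53 mm, 64 mm tall, wall 3 mm, about 160 g. Its inner floor is raised 34 mm above its underside. Origin: centre of the underside, z up. Nested in the large cup it stands on that cup's inner floor with about 3 mm of play all round, and its rim stands 30 mm above the large cup's rim.
- cup_small: plain steel tapered cup, open at the top, upright; rim 52 mm outside diameter, foot 45 mm, 60 mm tall, wall 3 mm, about 120 g. Its inner floor is raised 34 mm above its underside. Origin: centre of the underside, z up. Nested in the medium cup it stands on that cup's inner floor with about 3 mm of play all round, and its rim stands 30 mm above the medium cup's rim.
- hotplate: white laboratory hot plate, 190 mm deep (its x), 300 mm wide (its y), fixed to the table, deck 60 mm above it. Origin: centre of its underside; x points away from the robot at yaw 0, y to the left. Round dark heating plate on its left half, heat knob on its right half with the lock beyond it (+x).
- plate_mid (a point): centre of the top face of the round dark steel heating plate (132 mm diameter, top 70 mm above the table)
- knob (a joint): heat knob angle in rad, 0 to 2.0, growing clockwise seen from above. At 1.30 its white pointer meets the one long black mark on the deck, on the side towards the robot (hot plate's -x), and the grip bar lies along the hot plate's x; at value q the bar lies 1.30 - q counter-clockwise of that x. Light friction; stays where it is left.
- knob_grip (a point): on the knob's vertical axis at the height to grip, 37 mm above the deck. Black disc, 44 mm diameter, with an upright grip bar 42 mm long and 14 mm wide, top 7 mm above this point, foot 23 mm below it; white pointer line on one half of the bar's top. Open the fingers only part way here: the open lock's prongs begin 50 to 60 mm from the axis, 16 to 26 mm above the deck.
- lock (a joint): travel of the aluminium fork lock in m, 0 (open, clear of the knob) to 0.070 (end stop: fully home, its two prongs either side of the knob's grip bar). It slides towards the robot along the hot plate's -x with about 1.5 N of friction and stays where it is left.
- lock_tab (a point): centre of the top of the lock's upright tab: 14 mm wide across the slide (the hot plate's y), 12 mm along it, top 60 mm above the deck; it can be pinched in its top 30 mm. The prongs (reaching 41 mm from this point towards the knob) and the yoke, 43 mm wide, lie 34 to 44 mm below this point.
- tin: bystander: closed round steel tin, 68 mm diameter, 50 mm tall, solid flat lid, no opening. Origin under its centre.
- amber_jar: bystander: small amber jar with black cap, 36 mm diameter, 62 mm tall. Origin under its centre.
- bottle_a: bystander: clear bottle with blue cap, 60 mm diameter, 140 mm tall. Origin under its centre.
- bottle_b: bystander: clear bottle with blue cap, 60 mm diameter, 140 mm tall. Origin under its centre.
- brush: bystander: bench brush lying along its x, 170 mm long, about 20 mm high. Origin under its centre.
- carton: bystander: cardboard box 100 x 70 x 35 mm. Origin under its centre.
- mortar: bystander: white ceramic bowl, 84 mm diameter, 55 mm tall. Origin under its centre.
Not all that is in view belongs to the job. What is shaped like the cup_small but blue or yellow is not meant.

How it is judged (in metres and radians):
On the way, in this order (a step that is already met when the one before it is completed fails the run):
1. the three cups stand nested in the middle of the heating plate, released, with the lock still open (horizontal distance between cup_large and plate_mid below 0.015 m and z of cup_large in the frame of plate_mid between -0.004 and 0.004 m and angle between cup_large's own z axis and vertical below 0.06 rad and horizontal distance between cup_medium and cup_large below 0.006 m and z of cup_medium in the frame of cup_large between 0.03 and 0.038 m and angle between each of cup_medium, cup_small's own z axis and vertical below 0.08 rad and horizontal distance between cup_small and cup_medium below 0.006 m and z of cup_small in the frame of cup_medium between 0.03 and 0.038 m and contact force between the fingers and cup_large below 0.05 N and contact force between the fingers and cup_medium below 0.05 N and contact force between the fingers and cup_small below 0.05 N and value of joint lock below 0.025 m), for 0.2 s.
2. the knob's pointer is at the long mark, with the lock still open (value of joint knob between 1.18 and 1.42 rad and value of joint lock below 0.025 m), for 0.2 s.
3. the lock is fully home over the knob (value of joint lock above 0.064 m), for 0.2 s.
At the end, for the whole second after the job is handed in: Large cup upright within 15 mm of the plate's centre; medium on its floor, small on the medium's floor (4 mm in height, 6 mm off-centre, upright to 0.08 rad); released, at rest; knob within 0.12 rad of 1.30; lock at least 64 mm along its 70 mm (horizontal distance between cup_large and plate_mid below 0.015 m and z of cup_large in the frame of plate_mid between -0.004 and 0.004 m and angle between cup_large's own z axis and vertical below 0.06 rad and horizontal distance between cup_medium and cup_large below 0.006 m and z of cup_medium in the frame of cup_large between 0.03 and 0.038 m and angle between each of cup_medium, cup_small's own z axis and vertical below 0.08 rad and horizontal distance between cup_small and cup_medium below 0.006 m and z of cup_small in the frame of cup_medium between 0.03 and 0.038 m and contact force between the fingers and cup_large below 0.05 N and contact force between the fingers and cup_medium below 0.05 N and contact force between the fingers and cup_small below 0.05 N and linear speed of each of cup_large, cup_medium, cup_small below 0.02 m/s and value of joint knob between 1.18 and 1.42 rad and value of joint lock above 0.064 m); the robot touches nothing.
It fails at once if a bystander (tin, jar, bottle, brush, carton, bowl) is pushed more than 30 mm or tipped (distance of any of tin, amber_jar, bottle_a, bottle_b, brush, carton, mortar from where it was at the start of the episode above 0.03 m or angle between any of tin, amber_jar, bottle_a, bottle_b, brush, carton, mortar's own z axis and vertical above 0.35 rad).
It fails at once if a cup is dropped: it falls, out of the fingers, faster than 0.6 m/s (a fall of about 18 mm) ((contact force between the fingers and cup_large below 0.01 N and linear speed of cup_large above 0.6 m/s) or (contact force between the fingers and cup_medium below 0.01 N and linear speed of cup_medium above 0.6 m/s) or (contact force between the fingers and cup_small below 0.01 N and linear speed of cup_small above 0.6 m/s)).
It also fails if it takes over 72 s, if anything falls off the work surface, if the arm or the gripper's body presses on something with over 40 N, if the wrist force passes 120 N, or if a joint passes its speed limit or range.

ROBOT

A 6-joint arm with a two-finger parallel gripper is mounted at the origin on the work surface. World frame = base frame: x ahead of the robot, y to its left, z up, the work surface at z = 0. Lengths are in mm, angles in rad, forces in N, time in s.
With the tool pointing down it reaches from about 400 to 825 mm from the base axis. Payload 7 kg.
Tool frame: the origin (TCP) lies at the very end of the fingers, on their centre line; the grasp point (between the pads) lies 19 mm behind it; z points along the fingers, y is the line along which they close (so a half turn about z gives the same grasp; the last joint's range is limited). The gripper opens to 88 mm and grips with 3 to 60 N. Pads are 19 mm wide; open, the fingers measure 130 mm over their backs; the gripper's body (78 mm by 193 mm) begins 47 mm behind the grasp point.
Start: joints at [0.288, 0.359, 0.012, 0, -1.224, -0.288], TCP at [674.978, -0.019, 226.561] pointing down, gripper open.
Joint ranges: [-3.07, 3.07], [-1.43, 2.12], [-1.02, 1.25], [-3.03, 1.67], [-3.05, -0], [-3.03, 3.03]. Speed limits (rad/s): [2.39, 2.39, 3.01, 3.14, 3.14, 3.14].

INTERFACE

Orientations are given as a unit quaternion [x, y, z, w].
In Python, from plant import bot gives the robot as it stands. Calls block until the motion is done:
- bot.move_ptp(position, orientation): joint-space move of the TCP to a pose.
- bot.line_to(position, velocity=150, ori=None): straight line of the TCP; ori=None keeps the orientation; velocity is the mean speed in mm/s.
- bot.move_joints(angles): joint-space move.
- bot.move_gripper(opening, force=None): finger opening in mm; force is the grip in N (None keeps the last); returns when the fingers have stopped.
- bot.pause(seconds).
- bot.solve_ik(position, orientation): joint angles nearest the present ones, or None.
- bot.read_state(): the state.
- bot.camera(name): name is "scene" or "side" or "wrist"; returns the picture (400x640x3 uint8, red, green, blue); there is no depth.
- bot.get_calibration(name): a dict with "fx", "fy", "cx", "cy" (pixels), "distortion" ([k1, k2, p1, p2, k3] as OpenCV has them; the pictures are not rectified), "view" (4x4, takes a point from world to camera coordinates); the wrist camera has in their place "T_tool_cam" (4x4, takes a point from camera to tool coordinates, whose origin is the TCP and whose axes are the flange's). Camera axes: x right, y up, looking along -z (the intrinsics and any distortion apply to the point x, -y, -z); pixel columns grow to the right and rows downward; lengths in mm; the calibration is good to about 2 mm. A picture is of the moment at which its call begins: read the wrist's pose just before it. get_calibration takes no time and is no camera call.
A pose or a line that the arm cannot do raises bot.Unreachable and nothing moves.
- bot.close_job(): hands the job in; it is judged then, once.
The state is a dict: "t": time; "joint_pos": joint angles; "qvel": joint speeds; "tau": joint torques, N m; "tcp_pos": TCP position; "eef_rot": TCP orientation; "contact_force": force on the tool from outside, world axes, zero at the start; "moment": the same for the moment, N m; "width": finger opening in mm; "finger_force": force on a finger pad.
Only numpy, scipy, OpenCV 4.12 (cv2) and the standard library are available. Lean on these libraries where they do the work, as an engineer would, in place of code of your own. Each camera call takes 0.05 s, during which the arm holds its last target. There are 200 camera calls.

## Working session

There is one attempt and no reset: what is moved stays moved. The work goes in short steps, each a Python script; the robot and the scene stay as the last script left them, time stands still between calls to the robot, and variables do not carry over. Pictures are saved under pics/ and viewed, at most 10 in all, crops included, and the job is handed in when it is done.

```bash
mkdir -p pics; ls; python3 - <<'E'
from plant import bot
import cv2, numpy as np
ims={n:bot.camera(n) for n in("scene","side","wrist")}
for n,i in ims.items(): cv2.imwrite(f"pics/{n}0.png",i[...,::-1])
for n in ims:
    c=bot.get_calibration(n); print(n,{k:np.round(v,3).tolist() for k,v in c.items()})
s=bot.read_state(); print({k:np.round(v,3).tolist() for k,v in s.items()})
E
```

```text
pics
scene {'fx': 475.784, 'fy': 475.784, 'cx': 311.307, 'cy': 196.435, 'distortion': [0.029, 0.0, 0.0, 0.0, 0.0], 'view': [[-0.454, 0.891, 0.004, 300.426], [-0.583, -0.3, 0.755, 215.36], [0.674, 0.34, 0.655, -1598.706], [0.0, 0.0, 0.0, 1.0]]}
side {'fx': 464.488, 'fy': 464.488, 'cx': 321.316, 'cy': 200.744, 'distortion': [-0.122, 0.0, 0.0, 0.0, 0.0], 'view': [[0.766, -0.642, -0.001, -460.522], [0.474, 0.565, 0.675, -264.251], [-0.433, -0.518, 0.738, -1110.935], [0.0, 0.0, 0.0, 1.0]]}
wrist {'fx': 299.321, 'fy': 299.321, 'cx': 318.293, 'cy': 194.199, 'distortion': [-0.015, 0.0, 0.0, 0.0, 0.0], 'T_tool_cam': [[-0.001, 0.955, 0.298, 80.045], [1.0, 0.0, 0.001, 0.801], [0.001, 0.298, -0.955, -158.793], [0.0, 0.0, 0.0, 1.0]]}
{'t': 0.15, 'joint_pos': [0.288, 0.359, 0.011, -0.0, -1.224, -0.288], 'qvel': [0.001, -0.003, 0.001, 0.0, 0.001, 0.0], 'tau': [0.0, -58.327, 29.329, 7.001, 0.009, -0.0], 'tcp_pos': [674.641, -0.02, 225.837], 'eef_rot': [-0.707, 0.707, 0.0, -0.001], 'contact_force': [-0.443, -0.339, 0.685], 'moment': [0.042, 0.001, 0.019], 'finger_force': 0.0, 'width': 87.97}
```

View pics/scene0.png

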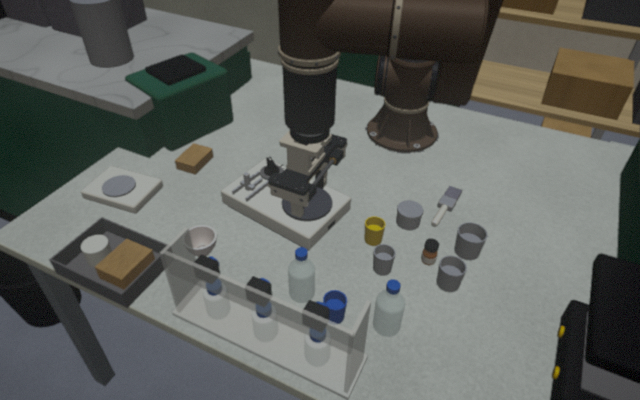

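View pics/side0.png

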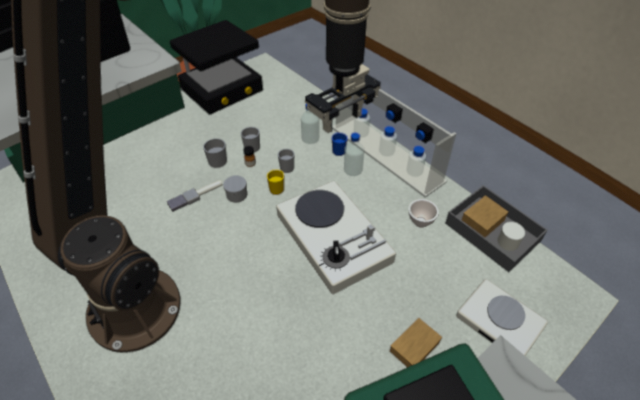

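View pics/wrist0.png

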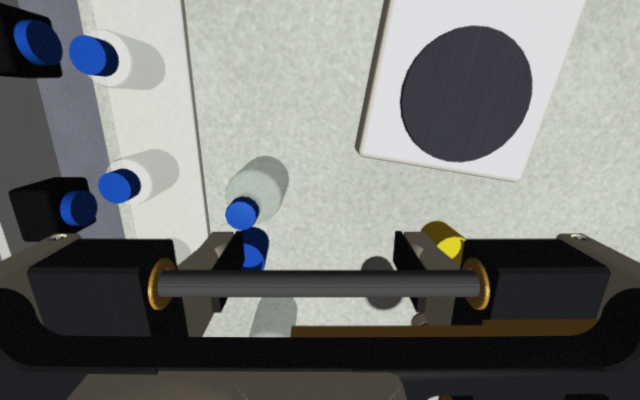

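The scene view shows steel cups at (385,260), (451,274) and (470,241), and the tin at (409,215). It also shows the yellow cup at (374,231), the blue cup at (335,306) and the mortar at (201,240). In the side view the matching steel cups are at (287,160), (250,139) and (216,153), and the tin is at (235,188). The hot plate's dark disc is at (320,208), the knob at about (337,250) and the lock at about (368,237). The wrist view shows the plate disc at (466,94).

What could be taken for the cups: three steel cups, the tin (solid lid), and the yellow and blue cups (colour excluded). I'll size the three steel cups by triangulation.

```bash
cat > h.py <<'E'
from plant import bot
import cv2, numpy as np
from scipy.spatial.transform import Rotation as R
F=np.diag([1,-1,-1.])
def cam(n):
    """returns image, calibration, camera pose (R,t) world-from-cam"""
    c=bot.get_calibration(n)
    if n=="wrist":
        s=bot.read_state(); T=np.eye(4); T[:3,:3]=R.from_quat(s["eef_rot"]).as_matrix(); T[:3,3]=s["tcp_pos"]
        W=T@np.array(c["T_tool_cam"])
    else: W=np.linalg.inv(np.array(c["view"]))
    return bot.camera(n),c,W
def K(c): return np.array([[c["fx"],0,c["cx"]],[0,c["fy"],c["cy"]],[0,0,1.]]),np.array(c["distortion"],float)
def rays(px,c,W):
    k,d=K(c); p=cv2.undistortPoints(np.array(px,float).reshape(-1,1,2),k,d).reshape(-1,2)
    v=np.c_[p,np.ones(len(p))]@F@W[:3,:3].T
    return W[:3,3],v/np.linalg.norm(v,axis=1,keepdims=True)
def plane(px,c,W,z):
    o,v=rays(px,c,W); return o+v*((z-o[2])/v[:,2])[:,None]
def tri(obs):
    """obs: list of (o, v); returns least squares point and rms residual"""
    A=sum(np.eye(3)-np.outer(v,v) for o,v in obs); b=sum((np.eye(3)-np.outer(v,v))@o for o,v in obs)
    p=np.linalg.solve(A,b); return p,np.sqrt(np.mean([np.sum(((np.eye(3)-np.outer(v,v))@(p-o))**2) for o,v in obs]))
def project(P,c,W):
    k,d=K(c); M=np.linalg.inv(W); q=(np.atleast_2d(P)@M[:3,:3].T+M[:3,3])@F
    return cv2.projectPoints(q,np.zeros(3),np.zeros(3),k,d)[0].reshape(-1,2)
def down(yaw):
    """tool down, tool y (closing line) at yaw from world x"""
    y=np.array([np.cos(yaw),np.sin(yaw),0]); z=np.array([0,0,-1.]); return R.from_matrix(np.c_[np.cross(y,z),y,z]).as_quat()
E
python3 - <<'E'
from h import *
names="small A B tin knob tab".split()
sc=[(384,252),(452,267),(471,234),(409,208),None,None]; sd=[(287,154),(251,132),(216,145),(235,182),None,None]
C={n:(bot.get_calibration(n),np.linalg.inv(np.array(bot.get_calibration(n)["view"]))) for n in("scene","side")}
for n,a,b in zip(names,sc,sd):
    if a is None: continue
    o=[]
    for m,p in(("scene",a),("side",b)):
        q,v=rays([p],*C[m]); o.append((q,v[0]))
    print(n,*[np.round(x,1) for x in tri(o)])
print(plane([(320,208)],*C["side"],70),plane([(337,243),(369,232)],*C["side"],105))
i=cv2.imread("pics/side0.png"); 
cv2.imwrite("pics/side_crop.png",cv2.resize(i[115:265,190:400],None,fx=3.8,fy=3.8,interpolation=cv2.INTER_CUBIC))
E
```

```text
small [591.1 152.   59.2] 1.5
A [565.3 305.3  62.3] 0.1
B [445.1 319.7  65.7] 0.1
tin [408.8 155.9  52.9] 0.9
[[522.19010176 -88.48262236  70.        ]] [[ 461.54740686 -225.12522349  105.        ]
 [ 544.08596439 -250.33046997  105.        ]]
```

View pics/side_crop.png

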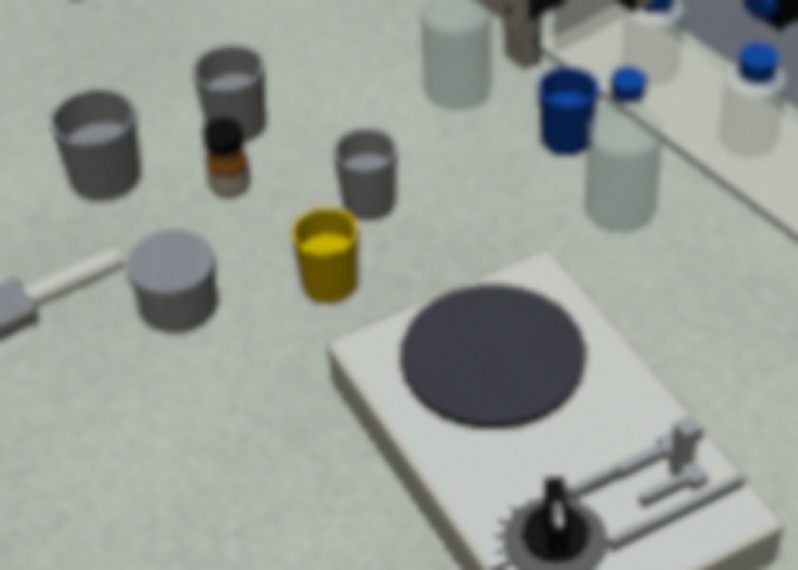

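The crop shows, from left to right: the large cup at (95,145), the tin with its solid lid at (172,280), the medium cup at (230,90) behind the jar at (226,155), and the small steel cup at (367,170). The yellow cup is at (326,255) and the blue one at (567,110). The triangulated rim heights are 66, 62 and 59 mm, which match large, medium and small. Next I'll use two wrist viewpoints over each area.

```bash
python3 - <<'E'
from h import *
import pickle
q=bot.read_state()["eef_rot"]; V=[]
for p in [(560,270,300),(450,270,300),(450,-105,300),(560,-105,300)]:
    bot.move_ptp(p,q); bot.pause(.15); V.append(cam("wrist"))
print(bot.read_state()["t"])
pickle.dump(V,open("v1.pkl","wb"))
m=np.vstack([np.hstack([cv2.resize(V[i][0],(400,250)) for i in(0,1)]),np.hstack([cv2.resize(V[i][0],(400,250)) for i in(2,3)])])
cv2.imwrite("pics/v1.png",m[...,::-1])
E
```

```text
4.5417
```

View pics/v1.png

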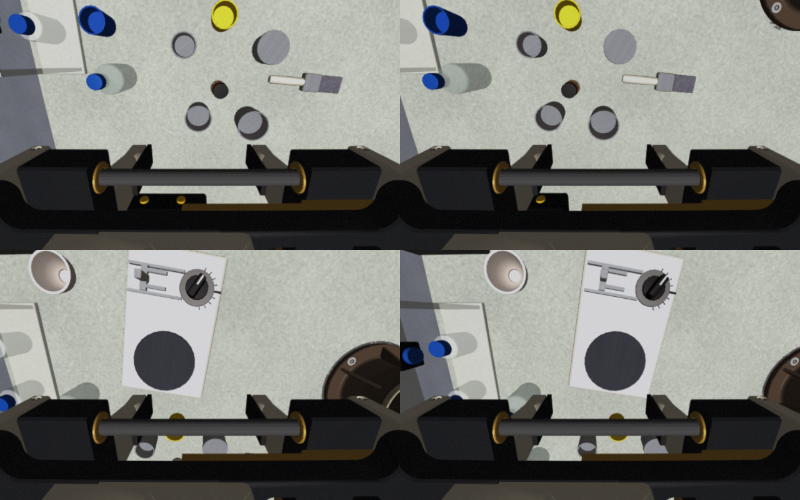

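Top row, in full-resolution pixels: in view 0 the small cup is near (294,72), the medium near (317,186), the large near (402,195), the tin at (436,75) and the jar at (350,143). In view 2 (bottom left) the plate disc is near (262,176), the knob near (320,60) and the lock tab near (228,40). A close crop should confirm the choice of cups and show the edges.

```bash
python3 - <<'E'
import pickle,cv2,numpy as np
V=pickle.load(open("v1.pkl","rb"))
a=cv2.resize(V[0][0][45:235,260:440],None,fx=2.2,fy=2.2,interpolation=cv2.INTER_CUBIC)
b=cv2.resize(V[2][0][0:105,195:370],(int(175*2.25),int(105*2.25)),interpolation=cv2.INTER_CUBIC)
c=np.zeros((a.shape[0],b.shape[1],3),np.uint8); c[:b.shape[0]]=b
cv2.imwrite("pics/crop1.png",np.hstack([a,c])[...,::-1])
E
```

```text
(no output)
```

View pics/crop1.png

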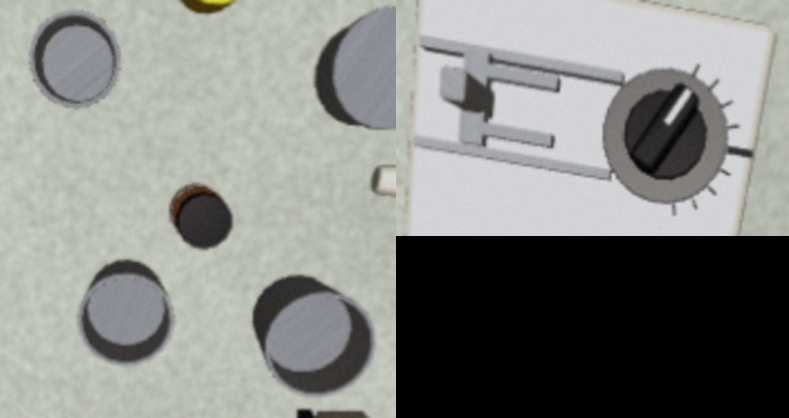

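The crop confirms the choice: the small cup at (75,60), the medium at (125,318) and the large at (315,335) are open with lit floors, while the tin at (390,70) has a solid lid. On the right, the knob is at (665,135) with its white pointer up and to the right. The long mark is at (740,152), so q is close to 0. The lock tab is at (452,85) and the lock is open. Next I'll take near-overhead views of each cup, where the outline is just the rim, plus measurements of the plate, knob and lock.

```bash
cat >> h.py <<'E'
def rim(v,guess,z,rad,k=.86):
    """outline of a cup seen from nearly above: ellipse centre (px) and the circle (x,y,diameter) on plane z"""
    im,c,W=v; u0=project([[guess[0],guess[1],z]],c,W)[0]
    g=cv2.GaussianBlur(cv2.cvtColor(im,cv2.COLOR_RGB2GRAY),(0,0),.7)
    n=int(1.9*rad/(W[2,3]-z)*c["fx"]); x,y=np.round(u0).astype(int); x0,y0=max(x-n,0),max(y-n,0); s=g[y0:y+n,x0:x+n]
    m=(s<k*np.percentile(s,85)).astype(np.uint8)
    m=cv2.morphologyEx(m,cv2.MORPH_CLOSE,np.ones((3,3)))
    cs=[q for q in cv2.findContours(m,cv2.RETR_EXTERNAL,cv2.CHAIN_APPROX_NONE)[0] if cv2.contourArea(q)>200]
    q=min(cs,key=lambda q:np.hypot(*(q.reshape(-1,2).mean(0)+[x0,y0]-u0)))
    h=cv2.convexHull(q).reshape(-1,2)+np.array([x0,y0]); e=cv2.fitEllipse(q.reshape(-1,1,2)+np.array([x0,y0]))
    p=plane(h,c,W,z)[:,:2]; A=np.c_[2*p,np.ones(len(p))]; s=np.linalg.lstsq(A,(p**2).sum(1),rcond=None)[0]
    return e[0],(s[0],s[1],2*np.sqrt(s[2]+s[:2]@s[:2]))
E
python3 - <<'E'
from h import *
import pickle
q=down(np.pi); G={"small":(591,152,60,26),"medium":(565,305,64,30.5),"large":(445,320,68,35)}; out={}
VV={}
for n in("small","medium","large"):
    x,y,z,r=G[n]; obs=[]; 
    for dx in(40,-40):
        bot.move_ptp((x+dx,y+82,300),q); bot.pause(.15); v=cam("wrist"); VV[n,dx]=v
        e,cir=rim(v,(x,y),z,r); o,d=rays([e],*v[1:]); obs.append((o,d[0])); print(n,dx,np.round(e,1),np.round(cir,1))
    print("  tri",*[np.round(a,1) for a in tri(obs)])
pickle.dump(VV,open("v2.pkl","wb")); print(bot.read_state()["t"])
E
cat > hp.py <<'E'
from h import *
import pickle
V=pickle.load(open("v1.pkl","rb"))[2:]; obs={}
for v in V:
    im,c,W=v; g=cv2.cvtColor(im,cv2.COLOR_RGB2GRAY)
    m=(g<90).astype(np.uint8); 
    p=project([[522,-88,70],[461,-225,100]],c,W)
    for nm,u in zip(("plate","knob"),p):
        r={"plate":75,"knob":30}[nm]; mm=np.zeros_like(m); cv2.circle(mm,tuple(int(a) for a in u),r,1,-1); mm&=m
        cs=max(cv2.findContours(mm,cv2.RETR_EXTERNAL,cv2.CHAIN_APPROX_NONE)[0],key=cv2.contourArea)
        e=cv2.fitEllipse(cs); z={"plate":70,"knob":76}[nm]
        o,d=rays([e[0]],c,W); obs.setdefault(nm,[]).append((o,d[0]))
        print(nm,np.round(u),np.round(e[0],1),np.round(e[1],1),np.round(plane([e[0]],c,W,z)[0],1))
    # white pointer inside the knob
    k=cv2.convexHull(cs); mm=np.zeros_like(m); cv2.drawContours(mm,[k],-1,1,-1); mm=cv2.erode(mm,np.ones((3,3)))&(g>150).astype(np.uint8)
    cs=cv2.findContours(mm,cv2.RETR_EXTERNAL,cv2.CHAIN_APPROX_NONE)[0]
    if cs:
        w=max(cs,key=cv2.contourArea); r=cv2.minAreaRect(w); b=cv2.boxPoints(r); i=np.argsort([np.hypot(*(b[(k+1)%4]-b[k])) for k in range(4)])
        ends=[(b[k]+b[(k+1)%4])/2 for k in i[:2]]; E=plane(ends,c,W,104)
        print("pointer ends",np.round(ends,1).tolist(),np.round(E,1).tolist(),np.hypot(*(E[1]-E[0])[:2])); o,d=rays([r[0]],c,W); obs.setdefault("pointer",[]).append((o,d[0]))
for k,o in obs.items(): print(k,*[np.round(a,1) for a in tri(o)])
E
python3 hp.py
```

```text
small 40 [350.1 101.6] [590.3 153.8  51.7]
small -40 [287.8 100.5] [590.1 153.7  51.7]
  tri [590.2 153.3  58.6] 0.1
medium 40 [352.3 100.1] [562.1 305.9  60.4]
medium -40 [289.3  99.7] [561.9 305.8  60.4]
  tri [562.  305.2  63.1] 0.0
large 40 [354.4  99.9] [440.2 321.4  69.7]
large -40 [290.4  99.8] [440.1 321.4  69.8]
  tri [440.2 320.4  66.5] 0.0
9.2833
plate [264. 176.] [262.4 176.6] [92.2 97.3] [524.4 -87.6  70. ]
knob [308.  63.] [314.6  59.6] [36.2 40.1] [ 454.2 -230.9   76. ]
pointer ends [[324.6000061035156, 40.400001525878906], [315.70001220703125, 53.79999923706055]] [[443.1, -246.6, 104.0], [452.7, -233.4, 104.0]] 16.347156731588793
plate [346. 177.] [343.6 177.1] [92.8 95.8] [525.2 -87.5  70. ]
knob [407.  63.] [406.4  59.5] [35.1 45.5] [ 455. -232.   76.]
pointer ends [[425.3999938964844, 42.400001525878906], [415.79998779296875, 54.79999923706055]] [[443.4, -245.7, 104.0], [452.7, -233.2, 104.0]] 15.546817755342452
plate [524.9 -86.9  67.3] 0.1
knob [ 454.3 -231.8   73.4] 0.5
pointer [ 447.9 -239.8  103.6] 0.3
```

The rim diameters of 51.7, 60.4 and 69.7 mm and heights of 58.6, 63.1 and 66.5 mm match small, medium and large. The plate measures 67 mm against 70 nominal. I'll pick up the large cup and place it on the plate.

```bash
cat >> h.py <<'E'
Q=down(np.pi); GR=24
def pick(x,y,h,opening,force=25):
    bot.move_gripper(opening); bot.move_ptp((x,y,h+50),Q); bot.line_to((x,y,h-GR),100)
    bot.move_gripper(0,force); s=bot.read_state(); print("grip",round(s["width"],1),round(s["finger_force"],1),np.round(s["tcp_pos"],1))
    bot.line_to((x,y,h-GR+150),150); s=bot.read_state(); print("lift",round(s["width"],1),np.round(s["contact_force"],1))
def settle(x,y,z,above):
    """let the held thing down from `above` to z+3, then by small steps until it bears"""
    bot.line_to((x,y,z+above),150); bot.line_to((x,y,z+3),45); bot.pause(.15); f0=bot.read_state()["contact_force"][2]
    for k in np.arange(2.5,-3,-.5):
        bot.line_to((x,y,z+k),12); bot.pause(.05); s=bot.read_state(); df=s["contact_force"][2]-f0
        if df>2.5: break
    print("bears at",k,round(df,1),np.round(s["tcp_pos"],1),s["t"])
def release(x,y,z,opening):
    bot.move_gripper(opening); bot.line_to((x,y,z+80),120)
E
python3 - <<'E'
from h import *
pick(440.2,321.4,68,88)
x,y=524.8,-87.6; z=70+68-GR
bot.move_ptp((x,y,z+60),Q); settle(x,y,z,15); release(x,y,z,88)
bot.move_ptp((x,y+82,320),Q); bot.pause(.15); v=cam("wrist"); print(rim(v,(x,y),138,35,.6)); print(bot.read_state()["t"])
cv2.imwrite("pics/large.png",v[0][:,100:560,::-1])
E
```

```text
grip 68.7 25.0 [440.5 321.7  44.5]
lift 68.8 [ 0.4  0.6 -1.5]
bears at 0.0 7.5 [524.9 -87.6 114.5] 17.1917
((317.0881042480469, 100.52838134765625), (np.float64(524.5980060562136), np.float64(-84.0938347626618), np.float64(108.45285477157158)))
19.4417
```

View pics/large.png

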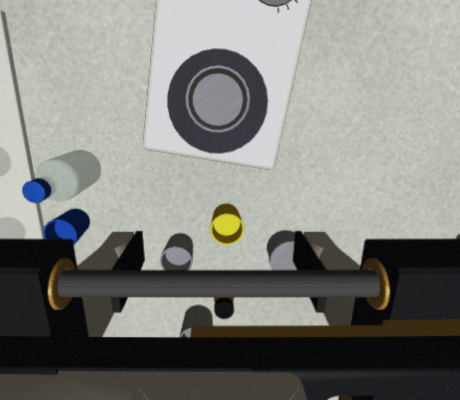

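The large cup's light rim is at about (218,98) in the crop, near the disc centre at (217,101). I'll measure the rim itself, then fetch the medium cup.

```bash
cat >> h.py <<'E'
def lightrim(v,guess,z,rad):
    """steel rim against something darker: circle on plane z"""
    im,c,W=v; u=project([[*guess,z]],c,W)[0]; g=cv2.cvtColor(im,cv2.COLOR_RGB2GRAY); m=np.zeros_like(g)
    cv2.circle(m,tuple(int(round(a)) for a in u),int(1.25*rad/(W[2,3]-z)*c["fx"]),1,-1); m&=(g>95).astype(np.uint8)
    cs=np.vstack([q for q in cv2.findContours(m,cv2.RETR_EXTERNAL,cv2.CHAIN_APPROX_NONE)[0]]); h=cv2.convexHull(cs).reshape(-1,2)
    p=plane(h,c,W,z)[:,:2]; s=np.linalg.lstsq(np.c_[2*p,np.ones(len(p))],(p**2).sum(1),rcond=None)[0]
    return np.round((s[0],s[1],2*np.sqrt(s[2]+s[:2]@s[:2])),1)
E
python3 - <<'E'
from h import *
x,y=524.8,-87.6
print("large",lightrim(cam("wrist"),(x,y),138,35))
pick(562,305.85,64,82)
z=70+34+64-GR
bot.move_ptp((x,y,z+70),Q); bot.pause(.1); v=cam("wrist"); cv2.imwrite("pics/med_above.png",v[0][...,::-1])
print(bot.read_state()["t"])
E
```

```text
large [524.4 -87.7  69.2]
grip 59.1 25.0 [562.3 306.   40.4]
lift 58.7 [-0.7 -0.2 -1.4]
25.4583
```

The large cup is at (524.4, -87.7) with rim diameter 69.2, so it is centred. Now I'll insert the medium cup.

```bash
python3 - <<'E'
from h import *
x,y=524.8,-87.6; z=70+34+64-GR
settle(x,y,z,45); release(x,y,z,80)
bot.move_ptp((x,y+82,340),Q); bot.pause(.15); v=cam("wrist"); print("medium",lightrim(v,(x,y),168,30.5))
cv2.imwrite("pics/med.png",cv2.resize(v[0][30:180,230:410,::-1],None,fx=2.5,fy=2.5))
pick(590.2,153.75,60,75)
z=70+68+60-GR
bot.move_ptp((x,y,z+60),Q); print(bot.read_state()["t"])
E
```

```text
bears at 0.0 5.2 [524.9 -87.6 144.4] 28.8083
medium [524.3 -87.6  63.5]
grip 51.2 25.0 [590.6 153.9  36.4]
lift 50.9 [ 0.8 -0.4 -1.6]
36.125
```

View pics/med.png

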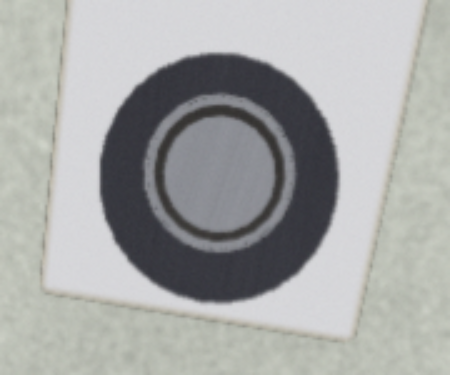

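The picture shows the medium cup concentric in the large one, with both rims centred near (219,172), and the fit gives (524.3, -87.6). Now I'll insert the small cup, then look at the knob and lock from two places.

```bash
python3 - <<'E'
from h import *
import pickle
x,y=524.8,-87.6; z=70+68+60-GR
settle(x,y,z,45); release(x,y,z,72); V=[]
for p in((530,-135,310),(460,-135,310)):
    bot.move_ptp(p,Q); bot.pause(.15); V.append(cam("wrist"))
pickle.dump(V,open("v3.pkl","wb")); print(bot.read_state()["t"])
print("small",[lightrim(v,(x,y),198,26) for v in V])
a=[cv2.resize(v[0][20:220,o:o+200],(400,400),interpolation=cv2.INTER_CUBIC) for v,o in zip(V,(270,215))]
cv2.imwrite("pics/knob.png",np.hstack(a)[...,::-1])
E
```

```text
bears at 0.0 4.4 [524.9 -87.7 174.4] 39.4083
42.0083
small [array([524.9, -86.5,  74.1]), array([523.9, -87.4,  70.8])]
```

View pics/knob.png

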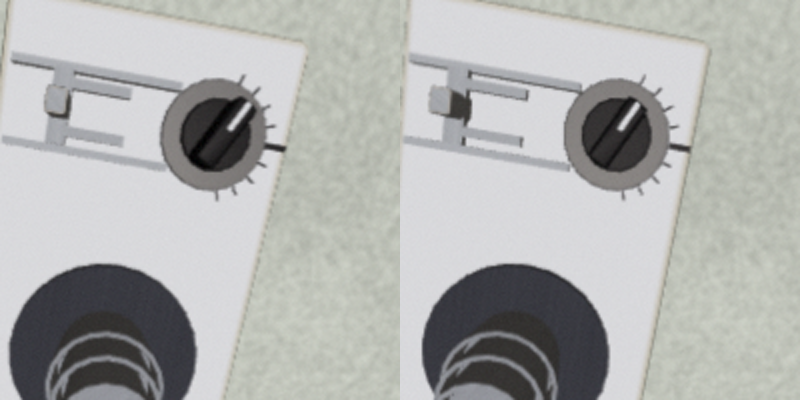

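The small cup came to bear at the expected height, so the nest stands. In the crop the dial is centred near (213,135) on the left and (616,135) on the right. The pointer runs up and to the right, the long mark is at (275,148), and the tab top is near (56,101) and (439,100). Next come the knob axis, hot plate yaw, pointer direction and tab position.

```bash
cat > kn.py <<'E'
from h import *
import pickle
V=pickle.load(open("v3.pkl","rb")); obs={}
px=lambda l,i:[(a/2+(270,15)[i],b/2+20) for a,b in l]
M=[dict(tab=(56,101),r1=[(12,55),(183,88)],r2=[(2,139),(166,168)],edge=[(303,50),(233,350)],mark=(275,148)),
   dict(tab=(439,100),r1=[(410,58),(582,90)],r2=[(405,140),(570,168)],edge=[(707,50),(649,350)],mark=(680,148))]
for i,v in enumerate(V):
    im,c,W=v; g=cv2.cvtColor(im,cv2.COLOR_RGB2GRAY)
    u=px([(213,135),(616,135)],i)[i]; k0=np.zeros_like(g); cv2.circle(k0,tuple(int(a) for a in u),36,1,-1)
    m=k0&(g<165).astype(np.uint8); m=cv2.morphologyEx(m,cv2.MORPH_OPEN,cv2.getStructuringElement(2,(9,9)))
    q=max(cv2.findContours(m,cv2.RETR_EXTERNAL,cv2.CHAIN_APPROX_NONE)[0],key=cv2.contourArea); e=cv2.fitEllipse(q)
    D=plane([e[0]],c,W,61)[0]; print("dial px",np.round(e[0],1),np.round(e[1],1),np.round(D,1)); o,d=rays([e[0]],c,W); obs.setdefault("dial",[]).append((o,d[0]))
    m=np.zeros_like(g); cv2.circle(m,tuple(int(a) for a in e[0]),22,1,-1); m&=(g>135).astype(np.uint8)
    w=max(cv2.findContours(m,cv2.RETR_EXTERNAL,cv2.CHAIN_APPROX_NONE)[0],key=cv2.contourArea); r=cv2.minAreaRect(w); b=cv2.boxPoints(r)
    j=np.argsort([np.hypot(*(b[(k+1)%4]-b[k])) for k in range(4)]); E=plane([(b[k]+b[(k+1)%4])/2 for k in j[:2]],c,W,104)
    E=E[np.argsort(-np.hypot(*(E-D)[:,:2].T))]; d=E[0]-E[1]; print("pointer",np.round(E,1).tolist(),"ang",np.arctan2(d[1],d[0]))
    o,d=rays([r[0]],c,W); obs.setdefault("pointer",[]).append((o,d[0]))
    o,d=rays(px([M[i]["tab"]],i),c,W); obs.setdefault("tab",[]).append((o,d[0]))
    for n,s in(("r1",0),("r2",0),("edge",np.pi/2)):
        P=plane(px(M[i][n],i),c,W,66 if n!="edge" else 60); d=P[0]-P[1]; print(n,"yaw",round((np.arctan2(d[1],d[0])+s+np.pi/2)%np.pi-np.pi/2,3))
    d=plane(px([M[i]["mark"]],i),c,W,60)[0]-D; print("mark yaw",np.arctan2(-d[1],-d[0]))
for k,o in obs.items(): print(k,*[np.round(a,1) for a in tri(o)])
E
python3 kn.py
```

```text
dial px [375.1  87.6] [50.8 55.4] [ 455.5 -231.1   61. ]
pointer [[444.6, -243.9, 104.0], [452.7, -232.9, 104.0]] ang -2.202799077682581
r1 yaw -0.176
r2 yaw -0.168
edge yaw -0.156
mark yaw -0.17900824719995617
dial px [322.7  86.9] [52.4 55.5] [ 454.4 -232.1   61. ]
pointer [[442.7, -246.9, 104.0], [453.1, -233.1, 104.0]] ang -2.2149694495117447
r1 yaw -0.174
r2 yaw -0.164
edge yaw -0.163
mark yaw -0.20223804775815873
dial [ 454.3 -231.9   54.6] 0.5
pointer [ 447.8 -239.5  100.3] 0.8
tab [ 550.1 -246.4  122.9] 0.4
```

Hot plate yaw comes out at about -0.17. The knob axis is near (455, -231.6) and the bar is at 0.93 in world, so q is about 0.2. The tab top is at (550, -246.4), height 123 against 120 nominal, and 96 mm from the knob axis, as expected. I'll turn the knob and check the pointer.

```bash
python3 - <<'E'
from h import *
import pickle
x,y=455,-231.6; a0=.93+np.pi/2; a1=-.17+np.pi/2
bot.move_gripper(32); bot.move_ptp((x,y,165),down(a0)); bot.line_to((x,y,80),100)
bot.move_gripper(0,12); s=bot.read_state(); print("grip",s["width"],s["finger_force"])
for a in np.linspace(a0,a1,5)[1:]: bot.move_ptp((x,y,80),down(a))
bot.pause(.2); s=bot.read_state(); print(s["width"],np.round(s["contact_force"],1),np.round(s["moment"],2),np.round(s["tcp_pos"],1))
bot.move_gripper(32); bot.line_to((x,y,165),150); bot.move_ptp((x,y,250),down(a1)); bot.pause(.1); v=cam("wrist"); pickle.dump(v,open("v4.pkl","wb")); print(bot.read_state()["t"])
im,c,W=v; u=project([[x,y,104]],c,W)[0]; print(u); g=cv2.cvtColor(im,cv2.COLOR_RGB2GRAY)
m=np.zeros_like(g); cv2.circle(m,tuple(int(a) for a in u),26,1,-1); d=cv2.morphologyEx((g<100).astype(np.uint8),cv2.MORPH_CLOSE,np.ones((9,9)))
m&=(g>135).astype(np.uint8)&d; w=max(cv2.findContours(m,0,1)[0],key=cv2.contourArea); b=cv2.boxPoints(cv2.minAreaRect(w))
j=np.argsort([np.hypot(*(b[(k+1)%4]-b[k])) for k in range(4)]); E=plane([(b[k]+b[(k+1)%4])/2 for k in j[:2]],c,W,104); e=E[0]-E[1]; print(np.round(E,1),"bar",np.arctan(e[1]/e[0]))
cv2.imwrite("pics/turned.png",cv2.resize(im[max(int(u[1])-110,0):int(u[1])+90,max(int(u[0])-150,0):int(u[0])+150,::-1],None,fx=2,fy=2))
E
```

```text
grip 14.075750763484113 11.999482959508896
13.641215229933639 [ 0.3 -4.6  5.5] [-1.84 -0.25  0.01] [ 455.5 -232.1   80.4]
48.5833
[317.42996157 183.54000901]
[[ 435.5 -228.2  104. ]
 [ 452.3 -231.1  104. ]] bar -0.17164799578382559
```

View pics/turned.png

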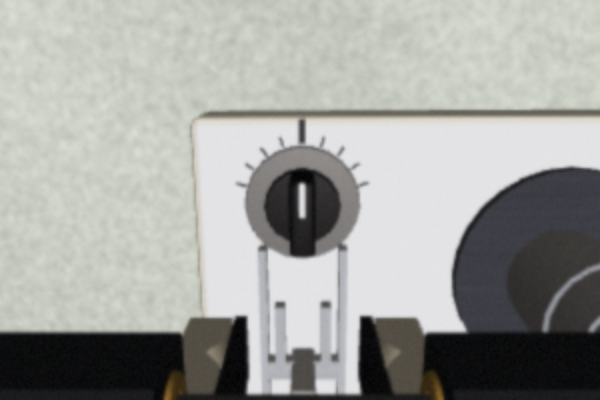

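The pointer at (302,200) is in line with the long mark at (302,130), with the bar at -0.172 rad against the plate yaw of -0.17. The lock is still open, with its prongs at (280,330) and (325,330). Now I'll slide the lock home.

```bash
python3 - <<'E'
from h import *
a1=-.17+np.pi/2; u=np.array([np.cos(-.17),np.sin(-.17),0]); p=np.array([550.4,-247.2,107.])
bot.move_gripper(32); bot.move_ptp(p+[0,0,60],down(a1)); bot.line_to(p,100); f0=np.array(bot.read_state()["contact_force"])
bot.move_gripper(0,20); s=bot.read_state(); print("grip",s["width"],s["finger_force"])
for d in(35,60,66,68,70,71,72):
    bot.line_to(p-d*u,60); s=bot.read_state(); f=(np.array(s["contact_force"])-f0)@u; print(d,round(f,1),round(s["width"],1),round(float((p-s["tcp_pos"])@u),1))
    if f>15: break
bot.move_gripper(32); bot.line_to(p-d*u+[0,0,80],150); bot.pause(.1); print(bot.read_state()["t"])
bot.move_ptp((455,-231.6,300),Q); 
v=cam("wrist"); im,c,W=v; cv2.imwrite("pics/end.png",im[...,::-1])
# lock tab and yoke now: brightness profile along the slide, 15 mm off-axis (prong line) at deck+21
g=cv2.cvtColor(im,cv2.COLOR_RGB2GRAY); n=np.array([-u[1],u[0],0])
for off in(-15,15):
    L=[np.array([455,-231.6,81])+off*n+t*u for t in range(-20,121,5)]
    print(off,[int(g[int(round(b)),int(round(a))]) if 0<=b<400 and 0<=a<640 else -1 for a,b in project(L,c,W)])
print(bot.read_state()["t"])
E
```

```text
grip 13.69855492105561 20.000147223472595
35 -1.5 13.7 35.4
60 -1.5 13.4 60.5
66 -1.2 13.6 66.4
68 4.2 13.8 66.6
70 10.4 13.8 66.8
71 12.2 13.7 66.9
72 15.5 13.6 67.0
54.4833
-15 [124, 43, 95, 104, 138, 117, 103, 140, 117, 154, 166, 164, 213, 212, 213, 214, 212, 213, 210, 212, 211, 213, 212, 212, 212, 210, 213, 213, 212]
15 [115, 84, 154, 162, 159, 162, 160, 159, 161, 157, 164, 158, 203, 203, 209, 211, 210, 211, 212, 210, 211, 208, 209, 211, 208, 210, 213, 209, 210]
56.0667
```

The lock moved 66.6 mm and then met a hard stop, with force rising to 15 N and no further travel, so it is home. I'll do one numeric overhead check of the nest, then hand in.

```bash
python3 - <<'E'
from h import *
x,y=524.8,-87.6
bot.move_ptp((x,y+80,340),Q); bot.pause(.15); v=cam("wrist"); im,c,W=v; print("large",lightrim(v,(x,y),138,35))
g=cv2.cvtColor(im,cv2.COLOR_RGB2GRAY); u=project([[x,y,172]],c,W)[0]; m=(g>95).astype(np.uint8)
n,l,st,ce=cv2.connectedComponentsWithStats(m); k=l[int(round(u[1])),int(round(u[0]))]; p=plane([ce[k]],c,W,172)[0]
print("small floor",k,np.round(p,1),"dia",2*np.sqrt(st[k,4]/np.pi)*(W[2,3]-172)/c["fx"])
ok=k>0 and np.hypot(p[0]-x,p[1]+87.6)<5 and bot.read_state()["t"]<68
print(ok,bot.read_state()["t"])
if ok: print(bot.close_job())
E
```

```text
large [524.4 -87.8  69.3]
small floor 3 [524.4 -88.1 172. ] dia 45.62850988887164
True 57.2083
the job is handed in; nothing more can be done
None
```

The job is handed in at about 57 s: the three cups stand nested on the plate, the knob pointer is on the long mark, and the lock slid 66.6 mm to its end stop. The verdict was not shown.

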